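# Stack a weighed bearing tray and its lid in the carrier and lock them down

## Robot

A 6-joint arm with a two-finger parallel gripper is mounted at the origin on a cart in front of the work surface, level with it; the furniture and walls round the work are solid. World frame = base frame: x ahead of the robot, y to its left, z up, the work surface at z = 0. Lengths are in m, angles in rad, forces in N, time in s.
With the tool pointing down it reaches from about 0.375 to 0.9 m from the base axis. Payload 3.1 kg.
Tool frame: the origin (TCP) lies between the finger pads; the fingertips stand 8 mm ahead of it and the grasp point (between the pads) lies 11 mm behind it; z points along the fingers, y is the line along which they close (so a half turn about z gives the same grasp; the last joint's range is limited). The gripper opens to 85 mm and grips with 20 to 120 N. Pads are 22 mm wide; open, the fingers measure 114 mm over their backs; the gripper's body (76 mm by 85 mm) begins 54 mm behind the grasp point. The pads swing forward as they close: fully open they stand 13 mm farther back than shut.
Start: joints at [-1.361, 0.527, 1.433, -0, 1.181, -0.178], TCP at [0.237, -0.578, 0.239] pointing down, gripper open.
Joint ranges: [-3.08, 3.08], [-0.75, 2.2], [0.22, 2.44], [-1.43, 4.57], [0, 2.65], [-2.85, 2.85]. Speed limits (rad/s): [2.79, 2.79, 3.14, 3.14, 3.14, 3.14].

## Interface

Orientations are given as a unit quaternion [x, y, z, w].
In Python, from station import readout, cams, sign_off gives the robot as it stands.
- The arm moves only by the tool send_rows, never from a script. Its argument "commands" is text: rows parted by semicolons, each of 5 numbers parted by spaces: the finger opening in mm, from 0 to 85.4, then the shift along the tool's x, y, z each as a share of 0.02 m, from -1 to 1, then the turn about the tool's z as a share of 4 degrees, from -1 to 1. In form: grip dx dy dz spin; .... A call has 1 to 20 rows; each row shifts and turns the commanded pose from where the row before left it, along the tool's axes as they then stand; what a row does not reach is not made up. A row lasts 1/12 s, in which the tool goes at most 41.7 mm and 7.16 degrees, less where a joint would pass 70% of its speed; a pose out of reach is approached as far as the arm can. A call with a number of a shift or a turn outside -1 to 1 is refused whole. A call with a gripper value outside its range is refused whole. The fingers move at their own pace and stop on an object; "grip_force" is the grip in N (left out, the last holds). Time passes only in rows, so rows that do not move let the fingers close. It gives the time, the measured TCP pose, the force, the opening and the grip force at its end, in the units of the state.
- readout.sense(): the state, without advancing time (a new reading comes with each control period).
- cams.snapshot(name): name is "scene" or "top" or "wrist"; returns a dict with "pixels" (480x640x3 uint8, red, green, blue), "intrinsics" (3x3 intrinsics, pixels), "dist" ([k1, k2, p1, p2, k3] as OpenCV has them; the pictures are not rectified), "eye" and "rotation" of the camera in the world. Camera axes: x right, y down, z forward; pixel columns grow to the right and rows downward; lengths in m; the calibration is good to about 2 mm. A picture is of the moment at which its call begins. There is no depth.
- sign_off(): hands the job in; it is judged then, once.
The state is a dict: "t": time; "q": joint angles; "qd": joint speeds; "tau": joint torques, N m; "tcp_pos": TCP position; "tool_rot": TCP orientation; "force": force on the tool from outside, world axes, zero at the start; "ft_torque": the same for the moment, N m; "finger_gap": opening from 0.0 (shut) to 1.0 (fully open); "gripper_force": force on a finger pad.
Only numpy, scipy, OpenCV 4.12 (cv2) and the standard library are available. Lean on these libraries where they do the work, as an engineer would, in place of code of your own. Each camera call takes 0.05 s, during which the arm holds its last target. There are 200 camera calls.

## Task

The blue tray with two bearings on the balance has been weighed: keep it level and set it on the blue tray already in the grey carrier, cut corners over cut corners so that its skirt drops fully home over the rim below, bearings still in their pockets. Then put the grey lid on top the same way, fully seated (lower both, do not drop them), and last swing the carrier's sprung hold-down arm by its red bar over its dead centre so that it snaps down and holds the lid. Leave the other things on the bench where they are.

Things in the scene. Friction and masses are not known exactly. Their poses are not given: they have to be found in the camera images.
- carrier: Grey base plate 196 x 104 mm, top 12 mm above the bench; does not move. Origin: on the bench under the centre of its keyed nest; z up, x from the cut-corner end of the nest (nearer the robot) to the post at the far end. Post: x = 77 to 111, 46 mm wide with its pins, about 108 mm high. It bears the hold-down arm, whose pivot lies along y at x = 90, z = 92 mm.
- lower_tray: Blue tray already seated in the carrier's nest (loose), with two bearings. Same shape and axes as 'tray'. A tray properly seated on it has its origin 26 mm above this origin, x and y axes alike.
- tray: Blue tray on the balance's pale platform (134 mm high), two bearings in it, 0.31 kg. 120 (x) x 66 (y, grasp here) x 32.5 mm: flanks 26 mm high, then a 6.5 mm rim inset 4.5 mm, bevelled. Below, a hollow skirt (8 mm deep, wall 3) fits over such a rim with 1.5 mm play a side. Both corners of the -x end are cut 15 mm at 45 deg, +x corners square: fits one way round. Origin: centre of underside, z up.
- lid: Grey lid, on the bench at the right. Same 120 x 66 mm outline (grasp across 66), both -x corners cut, 14 mm high, same 8 mm skirt. A round black rubber patch 1.5 mm high at x = +42 mm on top is where the arm's foot lands. About 0.12 kg. Origin: centre of underside, z up. Seated on the tray, its origin is 26 mm above the tray's origin.
- upper_bearing_front: Ball bearing, 47 mm across and 14 mm high, loose in the front pocket (51 x 51 mm) of 'tray', its underside centre (the origin) at x = -27, y = 0, z = 11 mm in the tray's frame.
- upper_bearing_back: The same in the back pocket, at x = +27, y = 0, z = 11 mm in the tray's frame.
- hold_arm (a joint): Hold-down arm's hinge (rad): 0 = open at its stop, leaning 22 deg back from vertical, away from the stack; grows as it swings over towards the robot. A spring drives it away from the dead centre near 0.6: below, back to 0; beyond, down by itself. 1.95 = level, rubber foot pressed on the lid of a well seated stack; 2.1 = end of travel, nothing under it. Starting it takes about 4 N at the bar.
- hold_bar (a point): Centre of the red cross-bar at the arm's free end: 44 mm long (along the carrier's y), 12 mm thick, 70 mm from the pivot. Arm open: about 155 mm above the bench and 29 mm beyond the pivot. It is swung by drawing it from its far side towards the robot (carrier's -x), about 45 mm to the dead centre at nearly the same height.
- grease_tin: Grey grease tin, 66 mm across, 52 mm high, a bystander. Origin: centre of its underside.
- oil_bottle: White oil bottle with a red collar and spout, 46 mm across, 131 mm high, a bystander. Origin: centre of its underside.
- multimeter: Green multimeter lying flat, 138 x 68 x 42 mm, a bystander. Origin: centre of its underside.
- bench_mug: White mug left of the balance, 95 mm high, a bystander. Origin: centre of its underside.
- pliers: Red-handled pliers lying flat, 149 mm long, 13 mm high, a bystander. Origin: centre of the underside.
- weight_500: Steel weight with a knob, 38 mm across, 60 mm high, at the back of the bench, a bystander. Origin: centre of its underside.
- weight_200: Brass weight with a knob, 29 mm across, 44 mm high, beside it, a bystander. Origin: centre of its underside.
There are look-alikes about, which are no part of the job. Several things have the shape of the lid; the one meant has the colours described above.

How it is judged:
By the outcome, as a careful person would: the job done as asked, in the order asked, and still so for the second after the job is handed in, with the robot touching nothing.
It also fails if it takes over 64 s, if anything falls off the work surface, if the arm or the gripper's body presses on something with over 40 N, if the wrist force passes 120 N, or if a joint passes its speed limit or range.

## Working session

There is one attempt and no reset: what is moved stays moved. The work goes in short steps, Python scripts to look and compute and a tool call to move; the robot and the scene stay as the last step left them, time stands still between calls to the robot, and variables do not carry over. Pictures are saved under pics/ and viewed, at most 10 in all, crops included, and the job is handed in when it is done.

Besides the shell and the picture viewer there is one more tool, called after ">>>" in YAML: its name, and indented under it one key for each argument. send_rows: Moves the arm, as the interface text tells. Its arguments: {"type":"object","properties":{"commands":{"type":"string"},"grip_force":{"type":"number"}},"required":["commands"]}

```bash
mkdir -p pics; cat > h.py <<'E'
import numpy as np,cv2,json
from station import readout,cams,sign_off
def snap(n):
    s=cams.snapshot(n); np.save('/tmp/%s.npy'%n,s,allow_pickle=True); return s
def load(n): return np.load('/tmp/%s.npy'%n,allow_pickle=True).item()
def ray(s,uv):
    p=cv2.undistortPoints(np.array(uv,float).reshape(-1,1,2),np.array(s['intrinsics']),np.array(s['dist'],float)).reshape(-1,2)
    return np.c_[p,np.ones(len(p))]@np.array(s['rotation']).T
def onz(s,uv,z):
    d=ray(s,uv); e=np.array(s['eye']); return e+d*((z-e[2])/d[:,2])[:,None]
def proj(s,P):
    R=np.array(s['rotation']); P=(np.atleast_2d(P)-s['eye'])@R
    return cv2.projectPoints(P,np.zeros(3),np.zeros(3),np.array(s['intrinsics']),np.array(s['dist'],float))[0].reshape(-1,2)
def save(s,f): cv2.imwrite(f,np.ascontiguousarray(s['pixels'][:,:,::-1]))
E
python3 - <<'E'
from h import *
for n in['scene','top','wrist']:
    s=snap(n); save(s,'pics/%s0.png'%n); print(n,np.round(s['eye'],3),np.round(s['rotation'],2).tolist(),s['intrinsics'][0][0])
print(readout.sense())
E
```

```text
scene [-0.629  1.207  1.198] [-0.3, 0.82, -0.46, 0.17] 607.0501996820913
top [-0.315 -0.079  1.67 ] [-0.66, 0.71, -0.19, 0.18] 488.8853134595456
wrist [ 0.298 -0.553  0.373] [0.82, -0.55, -0.07, 0.11] 383.8906808886757
{'t': 0.15, 'q': array([-1.36047032e+00,  5.28261117e-01,  1.43362645e+00, -5.07010404e-06,
        1.18139540e+00, -1.78516140e-01]), 'qd': array([ 0.00086731, -0.00229026, -0.00308846, -0.00034902, -0.00043483,
        0.00043323]), 'tau': array([ 8.57104988e-04, -4.42743945e+01, -1.78275454e+01, -1.98164112e-04,
        5.57042775e-03, -7.16558588e-06]), 'tcp_pos': array([ 0.2368497 , -0.57779627,  0.23854731]), 'tool_rot': array([ 9.81159145e-01,  1.93199426e-01, -1.57857318e-05, -8.45011140e-04]), 'force': array([ 0.86294481,  0.05390682, -0.32275774]), 'ft_torque': array([0.0158481 , 0.0102273 , 0.00384699]), 'gripper_force': 0.0, 'finger_gap': 0.9971505254600426}
```

View pics/scene0.png

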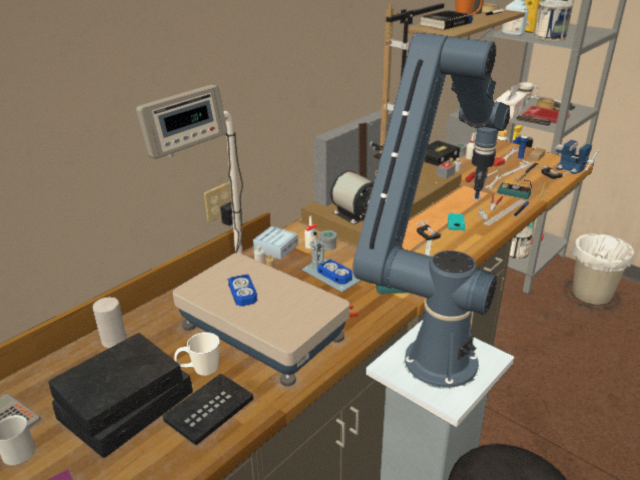

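View pics/top0.png

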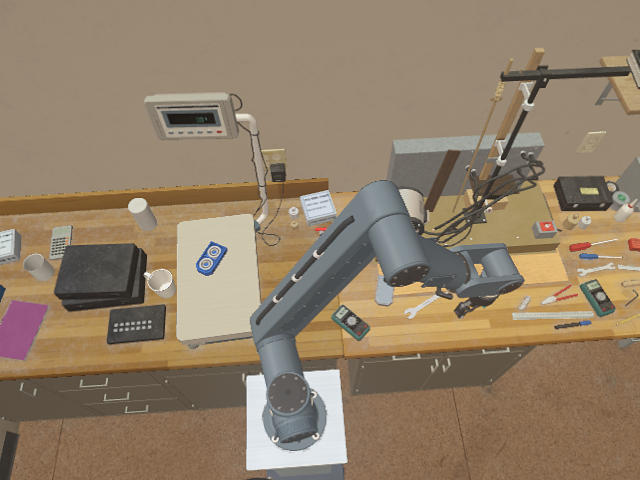

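The scene view shows the upper tray on the balance at (242,290) and the carrier at (333,268). In the top view the tray is at (211,258) and a grey lid-like plate at (385,290). A teal plate sits at scene (456,222) and a dark one at scene (428,230). Next is a single montage of close crops.

```bash
python3 - <<'E'
from h import *
a=load('scene')['pixels'];b=load('top')['pixels'];w=load('wrist')['pixels']
def c(i,x,y,W,H): return cv2.resize(i[y:y+H,x:x+W],(400,300),interpolation=cv2.INTER_CUBIC)
m=np.vstack([np.hstack([c(a,280,220,100,75),c(a,400,200,80,60)]),np.hstack([c(b,350,255,80,60),c(w,0,0,640,480)])])
cv2.imwrite('pics/m1.png',m[:,:,::-1])
s=load('top')
print(onz(s,[[211,258]],.1665),onz(s,[[385,290]],.014),onz(load('scene'),[[242,290]],.1665),onz(load('scene'),[[333,268],[456,222],[428,230]],.03))
E
```

```text
Traceback (most recent call last):
  File "h.py", line 10, in onz
    d=ray(s,uv); e=np.array(s['eye']); return e+d*((z-e[2])/d[:,2])[:,None]
  File "h.py", line 8, in ray
    return np.c_[p,np.ones(len(p))]@np.array(s['rotation']).T
           ~~~~~~~~~~~~~~~~~~~~~~~~^~~~~~~~~~~~~~~~~~~~~~~~~~
ValueError: matmul: Input operand 1 has a mismatch in its core dimension 0, with gufunc signature (n?,k),(k,m?)->(n?,m?) (size 4 is different from 3)
```

View pics/m1.png

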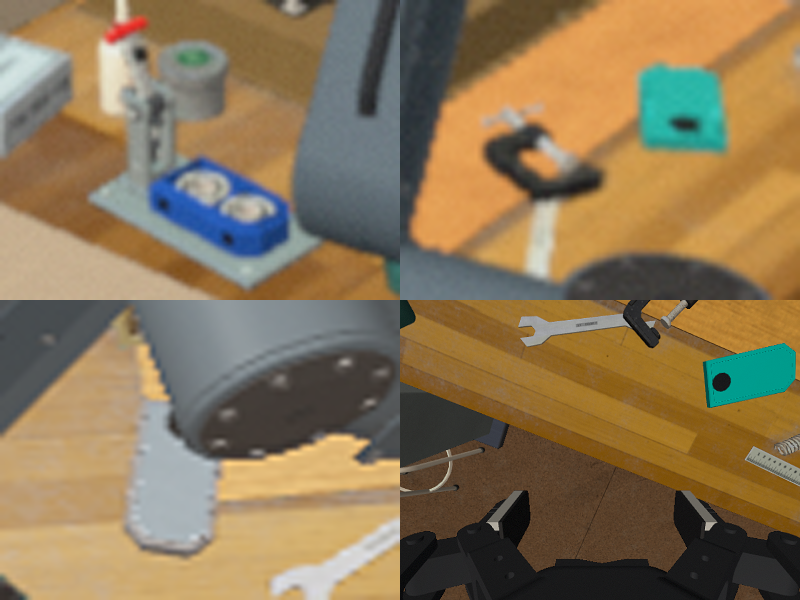

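```bash
sed -i "s/^import numpy.*/import numpy as np,cv2,json\nfrom scipy.spatial.transform import Rotation as Ro/; s/return s$/return s/; s/np.array(s\['rotation'\])/Ro.from_quat(s['rotation']).as_matrix()/" h.py
python3 - <<'E'
from h import *
s=load('top')
R=lambda x:print(np.round(x,3).tolist())
R(s['rotation'])
R(onz(s,[[211,258]],.1665));R(onz(s,[[385,290]],.014));R(onz(load('scene'),[[242,290]],.1665));R(onz(load('scene'),[[333,268],[456,222],[428,230]],.03))
R(proj(s,[[.6,-.1,.02],[.6,-.2,.02],[.5,-.2,.02],[.237,-.578,.239]]))
E
```

```text
[-0.658, 0.708, -0.186, 0.176]
[[0.523, 0.26, 0.167]]
[[0.424, -0.356, 0.014]]
[[0.511, 0.288, 0.167]]
[[0.521, -0.129, 0.03], [0.368, -0.694, 0.03], [0.417, -0.569, 0.03]]
[[313.205, 252.297], [339.032, 250.602], [341.384, 273.736], [470.811, 309.36]]
```

>>> send_rows:
  commands: "85 .91 -.43 -.67 0;85 .91 -.43 -.67 0;85 .91 -.43 -.67 0;85 .91 -.43 -.67 0;85 .91 -.43 -.67 0;85 .91 -.43 -.67 0;85 .91 -.43 -.67 0;85 .91 -.43 -.67 0;85 .91 -.43 -.67 0;85 .91 -.43 -.67 0;85 .91 -.43 -.67 0;85 .91 -.43 -.67 0;85 0 0 0 0;85 0 0 0 0"
  grip_force: 60

```text
t: 1.32
tcp_pos: [0.4004, -0.3996, 0.4006]
tool_rot: [0.981, 0.194, 0.0, 0.001]
force: [0.5, -0.8, 0.1]
finger_gap: 0.997
gripper_force: 0.0
```

```bash
python3 - <<'E'
from h import *
w=snap('wrist')['pixels'];b=snap('top')['pixels'];save(load('wrist'),'pics/w1.png')
print(readout.sense()['tcp_pos'],Ro.from_quat(load('wrist')['rotation']).as_matrix().round(3).tolist(),load('wrist')['eye'])
m=np.hstack([cv2.resize(w,(500,375)),cv2.resize(b[190:390,190:350],(300,375))])
cv2.imwrite('pics/m2.png',m[:,:,::-1])
E
```

```text
[ 0.39926709 -0.40010936  0.39915702] [[0.381, -0.893, -0.24], [-0.924, -0.368, -0.1], [0.001, 0.26, -0.966]] [ 0.46125228 -0.37429531  0.53526819]
```

View pics/m2.png

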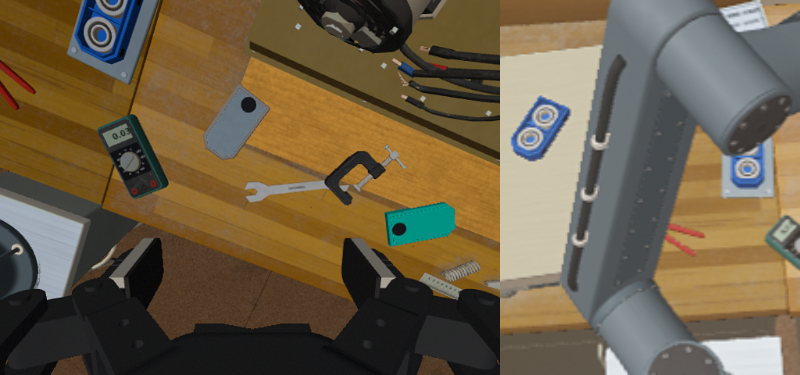

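```bash
cat >> h.py <<'E'
def blob(s,seed,tol,win=None):
    "contour of the smooth colour blob round a seed pixel"
    im=cv2.cvtColor(cv2.GaussianBlur(s['pixels'],(3,3),0),cv2.COLOR_RGB2LAB).astype(int)
    c=im[seed[1],seed[0]]; m=(np.abs(im-c)<=tol).all(2).astype(np.uint8)
    return pick(m,seed)
def pick(m,seed,k=3):
    m=cv2.morphologyEx(m,cv2.MORPH_CLOSE,np.ones((k,k),np.uint8))
    n,l,st,_=cv2.connectedComponentsWithStats(m)
    if l[seed[1],seed[0]]==0: l[seed[1],seed[0]]=1+np.argmax(st[1:,4])
    m=(l==l[seed[1],seed[0]]).astype(np.uint8)
    c=max(cv2.findContours(m,cv2.RETR_EXTERNAL,cv2.CHAIN_APPROX_NONE)[0],key=cv2.contourArea)
    return cv2.convexHull(c).reshape(-1,2)
def blue(s,seed):
    h=cv2.cvtColor(s['pixels'],cv2.COLOR_RGB2HSV); m=((h[:,:,0]>105)&(h[:,:,0]<128)&(h[:,:,1]>140)&(h[:,:,2]>50)).astype(np.uint8)
    return pick(m,seed,5)
def rect(s,c,z):
    """centre, heading of +x (square end) and sizes of a tray/lid outline at height z"""
    P=onz(s,c,z)[:,:2]; (cx,cy),(w,h),a=cv2.minAreaRect((P*1000).astype(np.float32))
    if w<h: w,h,a=h,w,a+90
    u=np.array([np.cos(np.radians(a)),np.sin(np.radians(a))]); v=np.array([-u[1],u[0]])
    Q=P*1000-[cx,cy]; x=Q@u; y=np.abs(Q@v)
    # cut end: hull reaches less far along the diagonal
    d1=np.max(x+y); d2=np.max(-x+y)
    if d1<d2: a+=180
    return np.round([cx,cy,(a+180)%360-180,w,h,d1,d2],1)
E
python3 - <<'E'
from h import *
w=load('wrist'); b=load('top')
for t in(8,12,18): print('lid',rect(w,blob(w,(295,180),t),.014))
print('tray top',rect(b,blue(b,(206,260)),.160))
h=cv2.cvtColor(w['pixels'],cv2.COLOR_RGB2HSV); ys,xs=np.where((h[:160,:220,0]>105)&(h[:160,:220,0]<128)&(h[:160,:220,1]>140)); print(xs.min(),xs.max(),ys.min(),ys.max())
print(onz(w,[[xs.mean(),ys.mean()]],.04))
E
```

```text
lid [ 429.3 -354.1  -14.4  110.5   56.1   70.9   81.4]
lid [ 429.9 -353.5  -14.4  116.3   62.6   75.5   88.4]
lid [ 429.6 -353.   -14.4  118.    64.2   76.7   90. ]
tray top [526.3 263.9 -29.8 122.3  70.1  82.9  95.3]
95 182 0 81
[[ 0.48912921 -0.13390597  0.04      ]]
```

The picture shows the grey lid at full-frame pixel (305,156), with its black patch at its upper right end and its cut corners at lower left. It measures 118x64 mm, centre (430,-353), heading -14°. The look-alikes are the teal lid at (537,287) and the multimeter at (170,200). I choose the grey lid. The upper tray is on the balance, heading about -30°. I'm moving towards it and will look at the carrier on the way.

>>> send_rows:
  commands: "85 .785 -.99 0 0;85 .785 -.99 0 0;85 .785 -.99 0 0;85 .785 -.99 0 0;85 .785 -.99 0 0;85 .785 -.99 0 0;85 .785 -.99 0 0;85 .785 -.99 0 0;85 .785 -.99 0 0;85 .785 -.99 0 0;85 .785 -.99 0 0;85 0 0 0 0;85 0 0 0 0;85 0 0 0 0"

```text
t: 2.58
tcp_pos: [0.4768, -0.134, 0.3994]
tool_rot: [0.981, 0.193, -0.001, -0.0]
force: [-0.7, 0.3, -0.3]
finger_gap: 0.995
gripper_force: 0.0
```

```bash
python3 - <<'E'
from h import *
w=snap('wrist');save(w,'pics/w2.png'); print(readout.sense()['tcp_pos'],w['eye'])
E
```

```text
[ 0.47678563 -0.13428723  0.39949509] [ 0.53792847 -0.10910714  0.53391415]
```

View pics/w2.png

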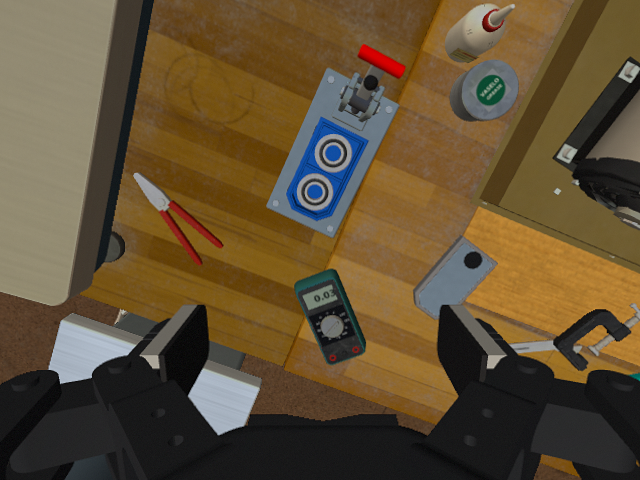

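>>> send_rows:
  commands: "85 .785 -.99 0 0;85 .785 -.99 0 0;85 .785 -.99 0 0;85 .785 -.99 0 0;85 .785 -.99 0 0;85 .785 -.99 0 0;85 .785 -.99 0 0;85 .785 -.99 0 0;85 .785 -.99 0 0;85 .785 -.99 0 0;85 .785 -.99 0 0;85 .785 -.99 0 0;85 .785 -.99 0 0;85 .785 -.99 0 0;85 .785 -.99 0 0"

```text
t: 3.88
tcp_pos: [0.5836, 0.2305, 0.3996]
tool_rot: [0.981, 0.192, -0.0, 0.0]
force: [0.6, -0.5, -0.2]
finger_gap: 0.994
gripper_force: 0.0
```

>>> send_rows:
  commands: "85 0 0 0 -1;85 0 0 0 -1;85 0 0 0 -1;85 0 0 0 -1;85 0 0 0 -1;85 0 0 0 -1;85 0 0 0 -1;85 0 0 0 -1;85 0 0 0 -1;85 0 0 0 -1;85 0 0 0 -1;85 0 0 0 -1;85 0 0 0 -1;85 0 0 0 -1;85 0 0 0 -1;85 0 0 0 -1"

```text
t: 5.22
tcp_pos: [0.5833, 0.2293, 0.3995]
tool_rot: [0.729, 0.684, -0.0, -0.0]
force: [-0.6, -0.2, 0.1]
finger_gap: 0.996
gripper_force: 0.0
```

>>> send_rows:
  commands: "85 0 0 0 -1;85 0 0 0 -1;85 0 0 0 -1;85 0 0 0 -1;85 0 0 0 -1;85 0 0 0 -1;85 0 0 0 -1;85 0 0 0 -1;85 0 0 0 -1;85 0 0 0 -1;85 0 0 0 -1;85 0 0 0 -1;85 0 0 0 -1;85 0 0 0 -1;85 0 0 0 -1;85 0 0 0 -1;85 0 0 0 0;85 0 0 0 0"

```text
t: 6.72
tcp_pos: [0.5831, 0.2297, 0.3997]
tool_rot: [0.258, 0.966, -0.0, -0.0]
force: [-0.1, 0.3, 0.1]
finger_gap: 0.994
gripper_force: 0.0
```

```bash
python3 - <<'E'
from h import *
w=snap('wrist');save(w,'pics/w3.png'); b=snap('top'); save(b,'pics/t3.png'); r=readout.sense(); print(r['t'],r['tcp_pos'],r['q'],w['eye'])
cv2.imwrite('pics/m3.png',np.hstack([cv2.resize(w['pixels'],(480,360)),cv2.resize(b['pixels'][200:320,280:386],(318,360))])[:,:,::-1])
E
```

```text
6.8167 [0.5828857  0.23023982 0.39983594] [ 1.98193761e-01  4.00518479e-01  1.20370995e+00 -1.27808537e-04
  1.53776956e+00 -8.51160014e-01] [0.52658511 0.26261341 0.53434703]
```

View pics/m3.png

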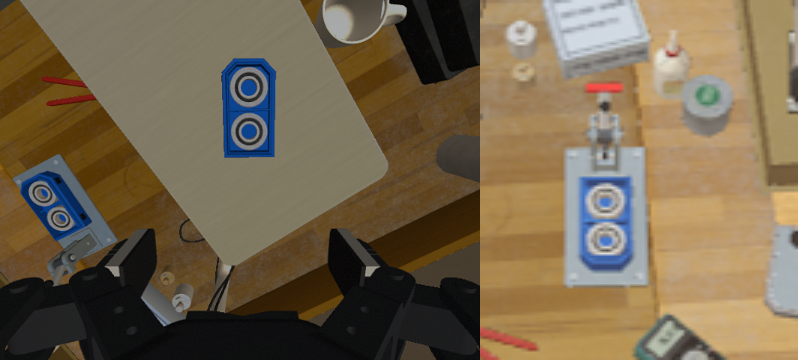

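The wrist picture shows the upper tray at (330,145) full frame, cut corners at the top (towards the mug). The w2 view shows the carrier, its tray and cut corners at lower left (315,200), the red bar at (382,62) and the lid at (455,278). Now measuring these.

```bash
python3 - <<'E'
from h import *
w=load('wrist'); b=load('top')
print('tray',rect(w,blue(w,(330,170)),.160),'top',rect(b,blue(b,(206,260)),.160))
w2=cv2.imread('pics/w2.png')[:,:,::-1]; s=dict(w); 
s['pixels']=np.ascontiguousarray(w2); q=Ro.from_quat([0.981,0.193,0,0])
# camera pose of w2: same mounting, tool pose of that moment
r=readout.sense(); T=Ro.from_quat(r['tool_rot'])
off=T.inv().apply(w['eye']-r['tcp_pos']); s['eye']=np.array([.53793,-.10911,.53391]); s['rotation']=(q*T.inv()*Ro.from_quat(w['rotation'])).as_quat()
c=blue(s,(330,170)); 
for z in(.03,.038): print('lower',rect(s,c,z), 'top',rect(b,blue(b,(279+ 202//3,200+70)),z))
print('lid',[rect(s,blob(s,(445,285),t),.014) for t in(12,18)],rect(b,blob(b,(383,292),15),.014))
for n,i in(('w2',s),('top',b)):
    h=cv2.cvtColor(i['pixels'],cv2.COLOR_RGB2HSV); m=(((h[:,:,0]<6)|(h[:,:,0]>174))&(h[:,:,1]>180)&(h[:,:,2]>110)).astype(np.uint8)
    for st,ce in zip(*cv2.connectedComponentsWithStats(m)[2:]):
        if 20<st[4]<3000: print(n,st,ce.round(1),onz(i,[ce],.155).round(4)[0])
np.save('/tmp/w2.npy',s,allow_pickle=True)
E
```

```text
tray [ 555.7  255.4 -119.9   18.3   17.    12.9   12.9] top [ 436.  -121.2   -4.3  115.3   52.5   72.4   83.9]
lower [ 505.2 -123.5   -3.5  121.4   66.8   79.3   92.6] top [ 500.6 -124.8   -4.3  125.2   57.1   78.6   91.1]
lower [ 505.7 -123.3   -3.5  119.5   65.8   78.1   91.1] top [ 496.6 -124.6   -4.3  124.6   56.8   78.3   90.7]
lid [array([ 431.3, -352.5,  -14.8,  115.5,   63.2,   76.2,   87.8]), array([ 431. , -352.6,  -14.5,  117.4,   63.9,   76. ,   90.1])] [ 428.5 -354.3  -13.6  112.7   64.6   75.6   83.3]
w2 [485  10  18  19  62] [490.2  20.5] [ 0.6888 -0.2056  0.155 ]
w2 [358  44  47  34 656] [381.2  60.7] [ 0.6244 -0.1307  0.155 ]
w2 [169 201  53  47 350] [194.  223.9] [ 0.4171 -0.0189  0.155 ]
w2 [160 211  41  54 322] [179.7 236.9] [ 0.3988 -0.0096  0.155 ]
w2 [352 347   7   6  21] [355.3 349.5] [ 0.3493 -0.2248  0.155 ]
w2 [330 355   6   6  21] [332.4 357.6] [ 0.3306 -0.2053  0.155 ]
```

```bash
python3 - <<'E'
from h import *
w=load('wrist'); b=load('top')
c=blue(w,(305,150)); print('tray',rect(w,c,.160),c.min(0),c.max(0))
c=blue(b,(203,250)); print('top',rect(b,c,.160),c.min(0),c.max(0))
r=readout.sense(); T=Ro.from_quat(r['tool_rot']).as_matrix(); print(np.degrees(np.arctan2(T[1,0],T[0,0])),r['tcp_pos'])
E
```

```text
tray [532.6 268.5 -29.3 118.9  65.4  77.5  91.5] [296  78] [367 209]
top [ 436.  -121.2   -4.3  115.3   52.5   72.4   83.9] [314 259] [329 289]
150.12378351128137 [0.5828857  0.23023982 0.39983594]
```

>>> send_rows:
  commands: "85 .784 .1025 1 -.15;85 .784 .1025 1 0;85 .784 .1025 1 0;85 .784 .1025 1 0;85 0 0 1 0;85 0 0 1 0;85 0 0 1 0;85 0 0 1 0;85 0 0 1 0;85 0 0 1 0;85 0 0 .5 0;85 0 0 .5 0;85 0 0 .4 0;85 0 0 .4 0;85 0 0 .3 0;85 0 0 0 0"

```text
t: 8.15
tcp_pos: [0.5314, 0.2687, 0.1572]
tool_rot: [0.251, 0.968, -0.0, -0.001]
force: [-0.7, -0.2, -0.3]
finger_gap: 0.994
gripper_force: 0.0
```

```bash
python3 - <<'E'
from h import *
w=snap('wrist');save(w,'pics/w4.png'); r=readout.sense();T=Ro.from_quat(r['tool_rot']).as_matrix(); print(np.degrees(np.arctan2(T[1,0],T[0,0])),r['tcp_pos'],r['force'],r['finger_gap'])
E
```

```text
150.87072567067634 [0.5317062  0.26887777 0.15785731] [ 0.07759983 -0.58545208 -0.79860732] 0.9950340384630604
```

View pics/w4.png

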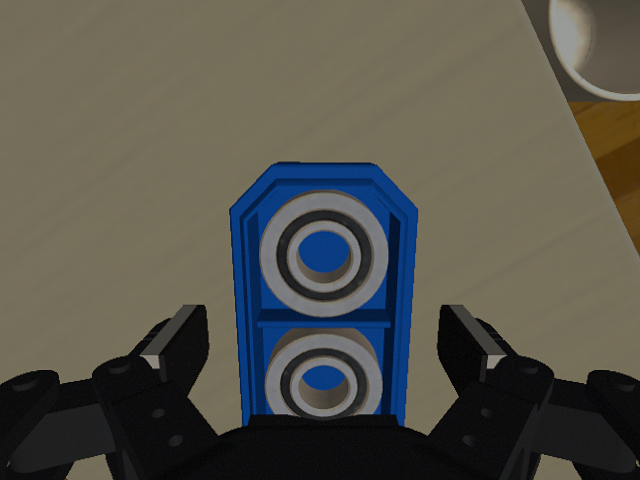

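The fingers straddle the tray symmetrically (tray 230–418 px, pads 207–440 px), both bearings are in their pockets, and the cut corners are at the top.

>>> send_rows:
  commands: "85 0 0 .3 0;85 0 0 .24 0;85 0 0 0 0;75 0 0 0 0;68 0 0 0 0;60 0 0 0 0;60 0 0 0 0;60 0 0 0 0;60 0 0 0 0;60 0 0 0 0;60 0 0 0 0"
  grip_force: 60

```text
t: 9.12
tcp_pos: [0.5322, 0.269, 0.148]
tool_rot: [0.251, 0.968, 0.0, 0.0]
force: [-1.6, -0.2, 5.3]
finger_gap: 0.752
gripper_force: 67.4
```

>>> send_rows:
  commands: "60 0 0 -.3 0;60 0 0 -.5 0;60 0 0 -.8 0;60 0 0 -1 0;60 0 0 -1 0;60 0 0 -1 0;60 0 0 -1 0;60 0 0 -1 0;60 0 0 -1 0;60 0 0 0 0;60 0 0 0 0"

```text
t: 10.03
tcp_pos: [0.532, 0.269, 0.3]
tool_rot: [0.251, 0.968, 0.001, 0.001]
force: [0.4, -0.6, -3.7]
finger_gap: 0.752
gripper_force: 67.1
```

```bash
python3 - <<'E'
from h import *
w=snap('wrist');save(w,'pics/w5.png'); r=readout.sense();T=Ro.from_quat(r['tool_rot']).as_matrix(); print(np.degrees(np.arctan2(T[1,0],T[0,0])),r['tcp_pos'],r['force'],r['ft_torque'],r['finger_gap'])
a=cv2.imread('pics/w4.png').astype(int)
c=blue(w,(240,260)); print(c.min(0),c.max(0)); 
s=dict(w); s['pixels']=np.ascontiguousarray(a[:,:,::-1].astype(np.uint8)); c=blue(s,(240,260)); print(c.min(0),c.max(0))
E
```

```text
150.87563715501523 [0.53108333 0.26867687 0.29856191] [-1.2032231  -0.51100815 -4.15060479] [-0.00210262 -0.04861716  0.01103088] 0.7527055711462809
[222 162] [424 427]
[229 162] [417 426]
```

>>> send_rows:
  commands: "60 -.3 -.3 0 0;60 -.6 -.6 0 0;60 -.9 -.9 0 0;60 -.9 -.9 0 0;60 -.9 -.9 0 0;60 -.9 -.9 0 0;60 -.9 -.9 0 0;60 -.9 -.9 0 0;60 -.9 -.9 0 0;60 -.9 -.9 0 0;60 -.9 -.9 0 0;60 -.9 -.9 0 0;60 -.9 -.9 0 0;60 -.9 -.9 0 0;60 -.9 -.9 0 0;60 -.9 -.9 0 0;60 -.6 -.6 0 0;60 -.5 -.5 0 0;60 -.2 -.15 0 0"

```text
t: 11.67
tcp_pos: [0.6467, -0.1352, 0.2979]
tool_rot: [0.252, 0.968, -0.0, -0.001]
force: [0.3, -1.1, -3.6]
finger_gap: 0.754
gripper_force: 67.0
```

>>> send_rows:
  commands: "60 0 0 0 -.4;60 0 0 0 -1;60 0 0 0 -1;60 0 0 0 -1;60 0 0 0 -1;60 0 0 0 -1;60 0 0 0 -.7;60 0 0 0 -.3;60 0 0 0 0;60 0 0 0 0;60 0 0 0 0"

```text
t: 12.58
tcp_pos: [0.6467, -0.1324, 0.2992]
tool_rot: [0.031, 1.0, 0.0, -0.0]
force: [-0.1, -0.7, -3.6]
finger_gap: 0.753
gripper_force: 67.0
```

```bash
cat > look.py <<'E'
from h import *
import sys
w=snap('wrist');save(w,sys.argv[1]); r=readout.sense();T=Ro.from_quat(r['tool_rot']).as_matrix()
print('t',r['t'],'hd',np.degrees(np.arctan2(T[1,0],T[0,0])).round(2),r['tcp_pos'].round(4),r['force'].round(1),r['ft_torque'].round(2),r['finger_gap'].round(3),'eye',np.round(w['eye'],3),'q6',r['q'][5].round(2))
E
python3 look.py pics/w6.png
```

```text
Traceback (most recent call last):
  File "look.py", line 4, in <module>
    print('t',r['t'],'hd',np.degrees(np.arctan2(T[1,0],T[0,0])).round(2),r['tcp_pos'].round(4),r['force'].round(1),r['ft_torque'].round(2),r['finger_gap'].round(3),'eye',np.round(w['eye'],3),'q6',r['q'][5].round(2))
                                                                                                                                           ^^^^^^^^^^^^^^^^^^^^^
AttributeError: 'float' object has no attribute 'round'
```

View pics/w6.png

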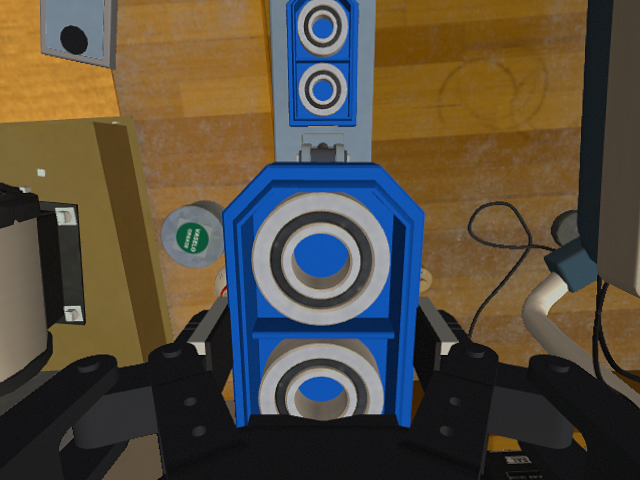

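The held tray (222–424 px) has both bearings in their pockets, and the lower tray shows above it at (322,60), nearly in line. I'm measuring the relative offset in this same view.

```bash
sed -i "s/r\['finger_gap'\].round(3)/round(r['finger_gap'],3)/" look.py; cat > rel.py <<'E'
from h import *
w=load('wrist'); r=readout.sense(); T=Ro.from_quat(r['tool_rot']).as_matrix()
h=cv2.cvtColor(w['pixels'],cv2.COLOR_RGB2HSV); m=((h[:,:,0]>105)&(h[:,:,0]<128)&(h[:,:,1]>140)&(h[:,:,2]>40))
def edges(rows,z,lo,hi):
    out=[]
    for y in rows:
        xs=np.where(m[y,lo:hi])[0]+lo
        out.append([[xs.min()-.5,y],[xs.max()+.5,y]])
    out=np.array(out,float); L=(onz(w,out[:,0],z)-r['tcp_pos'])@T; R=(onz(w,out[:,1],z)-r['tcp_pos'])@T
    f=lambda P:np.polyfit(P[:,0],P[:,1],1)
    a,b=f(L),f(R); print('z',z,'slopes deg',np.degrees(np.arctan([a[0],b[0]])).round(2),'width',((L-R)[:,1].mean()*1000).round(1),'mid y mm',((np.polyval(a,L[:,0].mean())+np.polyval(b,L[:,0].mean()))*500).round(2),'at x',(L[:,0].mean()*1000).round(1))
for z in(.036,.038): edges(range(20,115,3),z,270,380)
zt=r['tcp_pos'][2]+.012
edges(range(225,290,3),zt,200,450)
cols=range(300,345,4)
ye=[np.where(m[60:150,c])[0].max()+60.5 for c in cols]; print(ye)
for z in(.012,.036,.038):
  print('lower end x',(((onz(w,[[c,y] for c,y in zip(cols,ye)],z)-r['tcp_pos'])@T)[:,0]*1000).round(1))
yf=[np.where(m[150:200,c])[0].min()+149.5 for c in cols]
print('held front x',(((onz(w,[[c,y] for c,y in zip(cols,yf)],zt)-r['tcp_pos'])@T)[:,0]*1000).round(1),yf)
E
python3 look.py pics/w7.png; python3 rel.py
```

```text
t 12.6833 hd 176.46 [ 0.6468 -0.1327  0.2993] [-0.4 -0.3 -2.3] [0.02 0.07 0.02] 0.753 eye [ 0.582 -0.128  0.434] q6 -1.88
z 0.036 slopes deg [-0.11 -0.35] width -65.9 mid y mm 0.01 at x 135.4
z 0.038 slopes deg [-0.11 -0.35] width -65.6 mid y mm 0.01 at x 135.1
z 0.3112702941607355 slopes deg [0.07 0.34] width -65.4 mid y mm 0.28 at x 29.1
[np.float64(126.5), np.float64(126.5), np.float64(125.5), np.float64(125.5), np.float64(125.5), np.float64(125.5), np.float64(125.5), np.float64(125.5), np.float64(125.5), np.float64(125.5), np.float64(125.5), np.float64(125.5)]
lower end x [82.8 82.8 83.8 83.8 83.8 83.8 83.8 83.8 83.8 83.8 83.8 83.8]
lower end x [81.8 81.8 82.7 82.7 82.7 82.7 82.7 82.7 82.7 82.7 82.7 82.7]
lower end x [81.7 81.7 82.6 82.6 82.6 82.6 82.6 82.6 82.6 82.6 82.6 82.6]
held front x [60.  60.  60.  60.  60.  60.  60.  60.  60.  60.  60.  59.7] [np.float64(161.5), np.float64(161.5), np.float64(161.5), np.float64(161.5), np.float64(161.5), np.float64(161.5), np.float64(161.5), np.float64(161.5), np.float64(161.5), np.float64(161.5), np.float64(161.5), np.float64(162.5)]
```

>>> send_rows:
  commands: "60 -.4 0 0 0;60 -.7 0 0 0;60 -.3 0 0 0;60 0 0 0 0;60 0 0 0 0"

```text
t: 13.1
tcp_pos: [0.6748, -0.1346, 0.2989]
tool_rot: [0.031, 1.0, 0.0, -0.0]
force: [0.2, 0.8, -4.0]
finger_gap: 0.757
gripper_force: 67.0
```

```bash
python3 look.py pics/w8.png; cat > rel2.py <<'E'
from h import *
w=load('wrist'); r=readout.sense(); T=Ro.from_quat(r['tool_rot']).as_matrix()
h=cv2.cvtColor(w['pixels'],cv2.COLOR_RGB2HSV); m=((h[:,:,0]>105)&(h[:,:,0]<128)&(h[:,:,1]>140)&(h[:,:,2]>40)).astype(np.uint8)
m[155:]=0
n,l,st,_=cv2.connectedComponentsWithStats(cv2.morphologyEx(m,cv2.MORPH_CLOSE,np.ones((5,5),np.uint8)))
k=1+np.argmax(st[1:,4]); print(st[k])
c=cv2.convexHull(max(cv2.findContours((l==k).astype(np.uint8),cv2.RETR_EXTERNAL,cv2.CHAIN_APPROX_NONE)[0],key=cv2.contourArea)).reshape(-1,2)
for z in(.034,.038):
    P=((onz(w,c,z)-r['tcp_pos'])@T)[:,:2]*1000
    print(z,'min',P.min(0).round(1),'max',P.max(0).round(1),rect(w,c,z))
b=w['pixels'].astype(float); g=(b[:,310:335,2]-b[:,310:335,0]).mean(1)
print('rows',{y:int(g[y]) for y in list(range(0,45,1))+list(range(140,158))})
E
python3 rel2.py
```

```text
t 13.15 hd 176.47 [ 0.6744 -0.1345  0.2989] [ 0.5  0.4 -3.2] [-0.04  0.03 -0.  ] 0.752 eye [ 0.61  -0.13   0.434] q6 -1.87
[ 287    0   72   98 3592]
0.034 min [108.6 -33.1] max [190.9  33.4] [ 524.6 -125.   176.5   82.3   66.5   73.8   72.1]
0.038 min [108.2 -32.7] max [189.7  33.1] [ 525.5 -125.1  176.5   81.5   65.8   73.    71.4]
rows {0: 97, 1: 84, 2: 64, 3: 26, 4: 1, 5: -3, 6: -6, 7: -11, 8: -9, 9: -2, 10: 0, 11: -1, 12: -4, 13: -2, 14: 2, 15: 6, 16: 3, 17: 0, 18: -6, 19: -16, 20: -23, 21: -11, 22: 11, 23: 57, 24: 173, 25: 159, 26: 148, 27: 65, 28: 66, 29: 56, 30: 19, 31: 47, 32: 21, 33: 5, 34: 4, 35: 3, 36: -9, 37: -10, 38: -6, 39: -2, 40: -1, 41: -5, 42: -6, 43: 0, 44: 0, 140: 0, 141: 0, 142: 1, 143: 2, 144: 1, 145: 0, 146: -3, 147: -6, 148: -2, 149: -1, 150: -6, 151: -6, 152: -2, 153: 0, 154: -9, 155: -101, 156: -172, 157: -193}
```

>>> send_rows:
  commands: "60 .4 0 0 0;60 .8 0 0 0;60 1 0 0 0;60 1 0 0 0;60 1 0 0 0;60 1 0 0 0;60 1 0 0 0;60 1 0 0 0;60 .8 0 0 0;60 .4 0 .4 0;60 .17 0 .6 0;60 0 0 .8 0;60 0 0 .8 0;60 0 0 .8 0;60 0 0 .8 0;60 0 0 .8 0;60 0 0 .4 0;60 0 0 .2 0;60 0 0 0 0;60 0 0 0 0"

```text
t: 14.82
tcp_pos: [0.5039, -0.1242, 0.188]
tool_rot: [0.031, 1.0, -0.0, 0.001]
force: [-0.3, 0.7, -2.9]
finger_gap: 0.759
gripper_force: 67.0
```

```bash
python3 look.py pics/w9.png; python3 - <<'E'
from h import *
for n in('scene','top'): save(snap(n),'pics/%s9.png'%n)
E
```

```text
t 14.8667 hd 176.48 [ 0.5042 -0.1243  0.1882] [-0.2  0.1 -3. ] [ 0.02  0.02 -0.01] 0.754 eye [ 0.439 -0.12   0.323] q6 -1.97
```

>>> send_rows:
  commands: "60 0 0 .5 0;60 0 0 1 0;60 0 0 1 0;60 0 0 1 0;60 0 0 1 0;60 0 0 .8 0;60 0 0 .4 0;60 0 0 .3 0;60 0 0 .2 0;60 0 0 0 0"

```text
t: 15.8
tcp_pos: [0.5038, -0.1241, 0.063]
tool_rot: [0.031, 1.0, 0.0, -0.0]
force: [-0.3, 0.3, -3.5]
finger_gap: 0.754
gripper_force: 67.1
```

>>> send_rows:
  commands: "60 0 0 .1 0;60 0 0 .1 0;60 0 0 .1 0;60 0 0 0 0"

```text
t: 16.13
tcp_pos: [0.5038, -0.1241, 0.0575]
tool_rot: [0.031, 1.0, -0.0, 0.0]
force: [0.4, 0.2, -2.9]
finger_gap: 0.751
gripper_force: 67.2
```

>>> send_rows:
  commands: "60 0 0 .1 0;60 0 0 0 0;60 0 0 0 0"

```text
t: 16.38
tcp_pos: [0.5037, -0.1241, 0.0553]
tool_rot: [0.031, 1.0, -0.0, -0.0]
force: [0.4, -0.4, -3.8]
finger_gap: 0.758
gripper_force: 67.2
```

>>> send_rows:
  commands: "60 0 0 .1 0;60 0 0 0 0;60 0 0 0 0"

```text
t: 16.63
tcp_pos: [0.5036, -0.124, 0.0532]
tool_rot: [0.031, 1.0, 0.0, -0.0]
force: [0.9, 0.5, -2.5]
finger_gap: 0.755
gripper_force: 67.2
```

>>> send_rows:
  commands: "60 0 0 .1 0;60 0 0 0 0;60 0 0 0 0"

```text
t: 16.88
tcp_pos: [0.5039, -0.1241, 0.052]
tool_rot: [0.031, 1.0, -0.0, 0.0]
force: [-0.2, 0.2, 4.6]
finger_gap: 0.755
gripper_force: 68.0
```

>>> send_rows:
  commands: "60 0 0 .1 0;60 0 0 0 0;60 0 0 0 0"

```text
t: 17.13
tcp_pos: [0.5039, -0.1241, 0.0518]
tool_rot: [0.031, 1.0, -0.0, 0.001]
force: [-3.8, 0.1, 20.9]
finger_gap: 0.757
gripper_force: 70.0
```

>>> send_rows:
  commands: "60 0 0 -.06 0;66 0 0 0 0;68 0 0 0 0;72 0 0 0 0;78 0 0 0 0;85 0 0 0 0;85 0 0 0 0;85 0 0 0 0"

```text
t: 17.8
tcp_pos: [0.5037, -0.124, 0.0503]
tool_rot: [0.031, 1.0, 0.0, -0.0]
force: [-0.8, -0.1, -0.3]
finger_gap: 0.995
gripper_force: 0.0
```

>>> send_rows:
  commands: "85 0 0 -.4 0;85 0 0 -.8 0;85 0 0 -1 0;85 0 0 -1 0;85 0 0 -1 0;85 0 0 -1 0;85 0 0 -1 0;85 0 0 -1 0;85 0 0 -1 0;85 -.8 0 -1 0;85 -1 0 -1 0;85 -1 0 -1 0;85 -.5 0 -1 0;85 0 0 0 0;85 0 0 0 0"

```text
t: 19.05
tcp_pos: [0.5698, -0.1281, 0.2956]
tool_rot: [0.031, 1.0, -0.0, 0.001]
force: [-0.5, 0.7, 0.1]
finger_gap: 0.995
gripper_force: 0.0
```

```bash
python3 look.py pics/w10.png;  python3 - <<'E'
from h import *
w=load('wrist')
r=readout.sense(); T=Ro.from_quat(r['tool_rot']).as_matrix()
u=proj(w,[.5035,-.1240,.064])[0]; print(u)
for sd in [(u+d).astype(int) for d in ([0,-0],)]:
  h=cv2.cvtColor(w['pixels'],cv2.COLOR_RGB2HSV); m=((h[:,:,0]>105)&(h[:,:,0]<128)&(h[:,:,1]>140)&(h[:,:,2]>40)).astype(np.uint8)
  n,l,st,_=cv2.connectedComponentsWithStats(m); k=1+np.argmax(st[1:,4]); ys,xs=np.where(l==k)
  c=pick(m,(xs[0],ys[0]),5); print(st[k])
  for z in(.064,):print(rect(w,c,z))
t=cv2.warpAffine(w['pixels'],np.float32([[3,0,-3*(u[0]-130)],[0,3,-3*(u[1]-100)]]),(780,600))
cv2.imwrite('pics/z10.png',t[:,:,::-1])
E
```

```text
t 19.1 hd 176.49 [ 0.5684 -0.1276  0.2941] [-0.9  0.5  0.6] [0.   0.06 0.02] 0.996 eye [ 0.504 -0.124  0.43 ] q6 -1.92
[322.69756444 141.96322345]
[ 286   73   74  135 5006]
[ 504.5 -124.1   -3.5  118.3   65.7   77.3   91.5]
```

>>> send_rows:
  commands: "85 .23 -.95 0 0;85 .23 -.95 0 0;85 .23 -.95 0 0;85 .23 -.95 0 0;85 .23 -.95 0 0;85 .23 -.95 0 0;85 .23 -.95 0 0;85 .23 -.95 0 0;85 .23 -.95 0 0;85 .23 -.95 0 0;85 .23 -.95 0 0;85 .23 -.95 0 0;85 .23 -.95 0 0;85 0 0 0 .95;85 0 0 0 .9;85 0 0 0 .9;85 0 0 0 0;85 0 0 0 0;85 0 0 0 0"

```text
t: 20.68
tcp_pos: [0.4939, -0.3702, 0.2935]
tool_rot: [0.126, 0.992, 0.001, -0.001]
force: [-0.9, 0.3, -0.4]
finger_gap: 0.993
gripper_force: 0.0
```

```bash
python3 look.py pics/w11.png;  python3 - <<'E'
from h import *
w=load('wrist')
r=readout.sense(); T=Ro.from_quat(r['tool_rot']).as_matrix()
u=proj(w,[.430,-.353,.014])[0]; print(u)
for t in(12,18,24):
  a=rect(w,blob(w,tuple(u.astype(int)),t),.014); print(a,((np.r_[a[:2]/1000,.014]-r['tcp_pos'])@T).round(4))
E
```

```text
t 20.7333 hd 165.54 [ 0.4941 -0.3704  0.2938] [-1.  -0.8 -0.2] [-0.03  0.07  0.08] 0.99 eye [ 0.431 -0.354  0.428] q6 -2.14
[322.82609607 143.50511222]
[ 429.3 -353.5  -14.3  116.9   63.    75.9   88.3] [ 6.660e-02 -1.000e-04  2.799e-01]
[ 429.8 -353.4  -14.4  118.    64.2   77.2   89.9] [6.610e-02 1.000e-04 2.799e-01]
[ 429.9 -353.5  -14.2  120.2   65.7   78.    90.9] [6.600e-02 1.000e-04 2.799e-01]
```

>>> send_rows:
  commands: "85 .8 0 1 0;85 .9 0 1 0;85 .9 0 1 0;85 .7 0 1 0;85 0 0 1 0;85 0 0 1 0;85 0 0 1 0;85 0 0 1 0;85 0 0 1 0;85 0 0 1 0;85 0 0 1 0;85 0 0 1 0;85 0 0 .5 0;85 0 0 .3 0;85 0 0 .2 0;85 0 0 0 0;85 0 0 0 0"

```text
t: 22.15
tcp_pos: [0.4312, -0.3548, 0.0352]
tool_rot: [0.126, 0.992, -0.0, 0.0]
force: [-0.2, -0.5, -0.6]
finger_gap: 0.995
gripper_force: 0.0
```

>>> send_rows:
  commands: "85 0 0 .3 0;85 0 0 .2 0;85 0 0 .15 0;85 0 0 .1 0;85 0 0 0 0;85 0 0 0 0"

```text
t: 22.65
tcp_pos: [0.4307, -0.3543, 0.0194]
tool_rot: [0.126, 0.992, 0.0, -0.0]
force: [0.5, -0.5, -0.5]
finger_gap: 0.995
gripper_force: 0.0
```

>>> send_rows:
  commands: "85 0 0 .2 0;85 0 0 .16 0;85 0 0 0 0;75 0 0 0 0;68 0 0 0 0;60 0 0 0 0;60 0 0 0 0;60 0 0 0 0;60 0 0 0 0;60 0 0 0 0"
  grip_force: 50

```text
t: 23.48
tcp_pos: [0.4308, -0.3544, 0.0131]
tool_rot: [0.126, 0.992, -0.0, 0.0]
force: [-1.1, 0.2, 5.6]
finger_gap: 0.741
gripper_force: 53.5
```

>>> send_rows:
  commands: "60 0 0 -.3 0;60 0 0 -.6 0;60 0 0 -1 0;60 0 0 -1 0;60 0 0 -1 0;60 0 0 -1 0;60 0 0 -1 0;60 0 0 -1 0;60 0 0 -1 0;60 0 0 -1 0;60 0 0 -1 0;60 0 0 -1 0;60 0 0 -.5 0;60 0 0 0 0"

```text
t: 24.65
tcp_pos: [0.4318, -0.3554, 0.2434]
tool_rot: [0.126, 0.992, -0.002, 0.002]
force: [-0.1, -0.2, -0.9]
finger_gap: 0.738
gripper_force: 55.1
```

>>> send_rows:
  commands: "60 -.05 .4 0 0;60 -.05 .8 0 0;60 -.05 1 0 0;60 -.05 1 0 0;60 -.05 1 0 0;60 -.05 1 0 0;60 -.05 1 0 0;60 -.05 1 0 0;60 -.05 1 0 0;60 -.05 1 0 0;60 -.05 1 0 0;60 -.05 .8 0 0;60 -.05 .7 0 0;60 -.02 .36 0 0;60 0 0 0 -.8;60 0 0 0 -.98;60 0 0 0 -.96;60 0 0 0 0;60 0 0 0 0;60 0 0 0 0"

```text
t: 26.32
tcp_pos: [0.5038, -0.1242, 0.2397]
tool_rot: [0.032, 0.999, 0.0, -0.001]
force: [-0.3, 0.6, -1.4]
finger_gap: 0.737
gripper_force: 55.1
```

```bash
python3 look.py pics/w12.png; for i in 1 2 3 4; do python3 -c "
from h import *
snap('wrist');r=readout.sense();T=Ro.from_quat(r['tool_rot']).as_matrix();print(r['tcp_pos'].round(4),np.degrees(np.arctan2(T[1,0],T[0,0])).round(2))"; done
```

```text
t 26.3667 hd 176.36 [ 0.5039 -0.1242  0.2399] [ 0.8 -0.6 -1.9] [ 0.02 -0.05  0.07] 0.738 eye [ 0.439 -0.12   0.374] q6 -1.96
[ 0.504  -0.1243  0.24  ] 176.37
[ 0.5041 -0.1243  0.2401] 176.38
[ 0.5041 -0.1243  0.2402] 176.39
[ 0.5042 -0.1243  0.2402] 176.41
```

```bash
python3 - <<'E'
from h import *
w=load('wrist'); r=readout.sense(); T=Ro.from_quat(r['tool_rot']).as_matrix()
W=lambda x,y,z:r['tcp_pos']+T@np.array([x,y,z])
u=proj(w,[W(.045,.015,-.0015)])[0].astype(int); print(u,w['pixels'][u[1],u[0]])
for t in(12,18,24):
  c=blob(w,tuple(u),t); P=((onz(w,c,r['tcp_pos'][2]+.0015)-r['tcp_pos'])@T)[:,:2]*1000; print(P.min(0).round(1),P.max(0).round(1),c.min(0),c.max(0))
E
```

```text
[365 204] [105 118 129]
[-44.5 -31.2] [69.4 32.4] [233 131] [414 423]
[-45.  -31.3] [69.8 32.7] [233 130] [414 424]
[-45.  -31.4] [69.8 32.9] [233 130] [415 424]
```

```bash
python3 - <<'E'
from h import *
w=load('wrist'); r=readout.sense(); T=Ro.from_quat(r['tool_rot']).as_matrix()
im=w['pixels'].astype(int)
for c in(300,340): print([(y,*im[y,c]) for y in range(110,190,3)])
for x in(58,60,64,69): print(x,proj(w,[r['tcp_pos']+T@np.array([x/1000,0,-.0015])])[0])
cv2.imwrite('pics/c12.png',im[60:460,150:500,::-1])
E
```

```text
[(110, np.int64(100), np.int64(69), np.int64(27)), (113, np.int64(103), np.int64(70), np.int64(20)), (116, np.int64(103), np.int64(70), np.int64(27)), (119, np.int64(101), np.int64(70), np.int64(34)), (122, np.int64(98), np.int64(64), np.int64(23)), (125, np.int64(101), np.int64(69), np.int64(25)), (128, np.int64(105), np.int64(74), np.int64(32)), (131, np.int64(105), np.int64(111), np.int64(110)), (134, np.int64(104), np.int64(118), np.int64(129)), (137, np.int64(106), np.int64(120), np.int64(132)), (140, np.int64(104), np.int64(119), np.int64(129)), (143, np.int64(103), np.int64(117), np.int64(128)), (146, np.int64(103), np.int64(117), np.int64(128)), (149, np.int64(105), np.int64(118), np.int64(130)), (152, np.int64(62), np.int64(80), np.int64(117)), (155, np.int64(29), np.int64(66), np.int64(126)), (158, np.int64(73), np.int64(70), np.int64(68)), (161, np.int64(111), np.int64(109), np.int64(106)), (164, np.int64(114), np.int64(112), np.int64(108)), (167, np.int64(114), np.int64(109), np.int64(108)), (170, np.int64(114), np.int64(109), np.int64(108)), (173, np.int64(116), np.int64
[... 1204 characters left out ...]
int64(115), np.int64(111), np.int64(108)), (167, np.int64(114), np.int64(110), np.int64(108)), (170, np.int64(114), np.int64(111), np.int64(108)), (173, np.int64(116), np.int64(112), np.int64(110)), (176, np.int64(107), np.int64(121), np.int64(132)), (179, np.int64(107), np.int64(120), np.int64(132)), (182, np.int64(105), np.int64(120), np.int64(131)), (185, np.int64(105), np.int64(120), np.int64(131)), (188, np.int64(107), np.int64(122), np.int64(133))]
58 [322.22341232 166.33027379]
60 [322.22213317 160.28548528]
64 [322.21952941 148.04170339]
69 [322.2161865  132.43896265][ WARN:0@0.178] global loadsave.cpp:1063 imwrite_ Unsupported depth image for selected encoder is fallbacked to CV_8U.
```

View pics/c12.png

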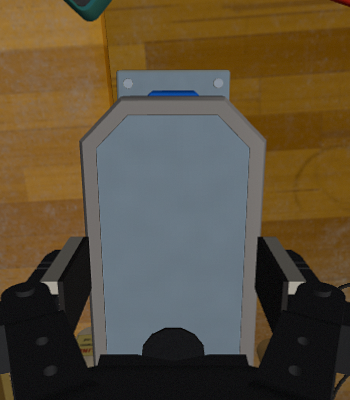

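The lid is level and straight in the grip, front edge at row 157, which puts it 0.8 mm ahead of centre. I'll correct by -0.8 mm and lower.

>>> send_rows:
  commands: "60 -.04 0 .4 0;60 0 0 .8 0;60 0 0 1 0;60 0 0 1 0;60 0 0 1 0;60 0 0 1 0;60 0 0 1 0;60 0 0 .7 0;60 0 0 .3 0;60 0 0 .2 0;60 0 0 .1 0;60 0 0 .1 0;60 0 0 0 0;60 0 0 0 0"

```text
t: 27.73
tcp_pos: [0.5055, -0.1245, 0.089]
tool_rot: [0.031, 1.0, -0.0, 0.001]
force: [0.1, -0.0, -0.8]
finger_gap: 0.738
gripper_force: 55.1
```

>>> send_rows:
  commands: "60 0 0 .1 0;60 0 0 .1 0;60 0 0 .1 0;60 0 0 0 0;60 0 0 0 0"

```text
t: 28.15
tcp_pos: [0.5049, -0.1243, 0.0822]
tool_rot: [0.031, 1.0, 0.0, -0.0]
force: [0.0, 1.0, -0.1]
finger_gap: 0.74
gripper_force: 55.1
```

>>> send_rows:
  commands: "60 0 0 .1 0;60 0 0 0 0;60 0 0 0 0"

```text
t: 28.4
tcp_pos: [0.505, -0.1243, 0.0802]
tool_rot: [0.031, 1.0, 0.0, -0.0]
force: [0.3, 1.2, -1.2]
finger_gap: 0.738
gripper_force: 55.1
```

>>> send_rows:
  commands: "60 0 0 .1 0;60 0 0 0 0;60 0 0 0 0"

```text
t: 28.65
tcp_pos: [0.505, -0.1243, 0.0782]
tool_rot: [0.031, 1.0, 0.0, -0.0]
force: [0.2, -0.8, -1.9]
finger_gap: 0.74
gripper_force: 55.1
```

>>> send_rows:
  commands: "60 0 0 .1 0;60 0 0 0 0;60 0 0 0 0"

```text
t: 28.9
tcp_pos: [0.5053, -0.1244, 0.077]
tool_rot: [0.031, 1.0, -0.0, 0.0]
force: [-2.1, 0.8, 5.1]
finger_gap: 0.737
gripper_force: 56.0
```

>>> send_rows:
  commands: "60 0 0 .1 0;60 0 0 0 0;60 0 0 0 0"

```text
t: 29.15
tcp_pos: [0.5053, -0.1244, 0.0768]
tool_rot: [0.031, 1.0, -0.0, 0.001]
force: [-3.0, 1.8, 18.5]
finger_gap: 0.74
gripper_force: 58.2
```

>>> send_rows:
  commands: "60 0 0 -.06 0;66 0 0 0 0;68 0 0 0 0;72 0 0 0 0;78 0 0 0 0;85 0 0 0 0;85 0 0 0 0;85 0 0 0 0"

```text
t: 29.82
tcp_pos: [0.505, -0.1243, 0.0753]
tool_rot: [0.031, 1.0, 0.0, -0.0]
force: [-0.9, -0.4, -0.1]
finger_gap: 0.994
gripper_force: 0.0
```

>>> send_rows:
  commands: "85 0 0 -.4 0;85 0 0 -.8 0;85 0 0 -1 0;85 0 0 -1 0;85 0 0 -1 0;85 0 0 -1 0;85 0 0 -1 0;85 0 0 -1 0;85 0 0 -1 0;85 -1 0 -1 0;85 -1 0 -1 0;85 -1 0 -1 0;85 -.3 0 0 0;85 0 0 0 0;85 0 0 0 0"

```text
t: 31.07
tcp_pos: [0.5695, -0.1279, 0.2984]
tool_rot: [0.031, 1.0, 0.001, -0.002]
force: [-0.5, 0.7, -0.0]
finger_gap: 0.998
gripper_force: 0.0
```

```bash
python3 look.py pics/w13.png;  python3 - <<'E'
from h import *
w=load('wrist'); r=readout.sense(); T=Ro.from_quat(r['tool_rot']).as_matrix()
im=w['pixels'].astype(int)
# lid inner grey panel and its brownish border: row/column profiles through the centre, edges on z=.078
u=proj(w,[.505,-.1245,.078])[0].astype(int); print(u)
# non-wood mask: wood is strongly saturated
h=cv2.cvtColor(w['pixels'],cv2.COLOR_RGB2LAB).astype(int)
print('row',[(x,*im[u[1],x]) for x in list(range(u[0]-60,u[0]-20,2))])
c=blob(w,tuple(u),14); print(rect(w,c,.078))
E
```

```text
t 31.1167 hd 176.44 [ 0.5689 -0.1277  0.2979] [-0.9 -0.   0. ] [0.06 0.01 0.01] 0.997 eye [ 0.505 -0.124  0.433] q6 -1.92
[321 145]
row [(261, np.int64(137), np.int64(94), np.int64(29)), (263, np.int64(137), np.int64(95), np.int64(26)), (265, np.int64(136), np.int64(94), np.int64(27)), (267, np.int64(136), np.int64(95), np.int64(31)), (269, np.int64(133), np.int64(84), np.int64(12)), (271, np.int64(114), np.int64(71), np.int64(11)), (273, np.int64(87), np.int64(53), np.int64(0)), (275, np.int64(90), np.int64(98), np.int64(102)), (277, np.int64(101), np.int64(115), np.int64(126)), (279, np.int64(101), np.int64(115), np.int64(125)), (281, np.int64(102), np.int64(114), np.int64(127)), (283, np.int64(103), np.int64(118), np.int64(128)), (285, np.int64(75), np.int64(82), np.int64(86)), (287, np.int64(117), np.int64(114), np.int64(112)), (289, np.int64(118), np.int64(114), np.int64(113)), (291, np.int64(117), np.int64(112), np.int64(108)), (293, np.int64(108), np.int64(122), np.int64(134)), (295, np.int64(107), np.int64(121), np.int64(133)), (297, np.int64(107), np.int64(122), np.int64(133)), (299, np.int64(106), np.int64(120), np.int64(132))]
[ 531.3 -124.8  176.6  183.6   85.2  133.3  111.8]
```

>>> send_rows:
  commands: "0 -.9 0 0 0;0 -.9 0 0 0;0 -.9 0 0 0;0 -.9 0 0 0;0 -.77 0 0 0;0 0 0 0 0;0 0 0 0 0;0 0 0 0 0;0 0 0 0 0;0 0 0 0 0"

```text
t: 31.95
tcp_pos: [0.6571, -0.1338, 0.2995]
tool_rot: [0.031, 1.0, 0.0, -0.001]
force: [0.1, -0.7, 0.5]
finger_gap: 0.002
gripper_force: 0.0
```

```bash
cat > bar.py <<'E'
from h import *
w=load('wrist'); r=readout.sense(); T=Ro.from_quat(r['tool_rot']).as_matrix()
h=cv2.cvtColor(w['pixels'],cv2.COLOR_RGB2HSV); m=(((h[:,:,0]<6)|(h[:,:,0]>174))&(h[:,:,1]>170)&(h[:,:,2]>70)).astype(np.uint8)
for st,ce in zip(*cv2.connectedComponentsWithStats(m)[2:]):
    if 100<st[4]<20000:
        P=onz(w,[ce,[st[0],st[1]],[st[0]+st[2],st[1]+st[3]]],.155); print(st,P[0].round(4),'tool',((P-r['tcp_pos'])@T*1000).round(1).tolist())
E
python3 look.py pics/w14.png; python3 bar.py
```

```text
t 32.0 hd 176.42 [ 0.6573 -0.1338  0.2997] [0.2 0.1 0.5] [-0.02 -0.05 -0.05] -0.001 eye [ 0.592 -0.13   0.434] q6 -1.88
[293 181  62  16 978] [ 0.6228 -0.1307  0.155 ] tool [[34.5, 0.9, 144.7], [39.9, -21.1, 144.7], [28.4, 23.8, 144.7]]
[221 274  21  20 131] [ 0.6886 -0.2046  0.155 ] tool [[-35.7, -68.7, 144.6], [-30.7, -77.6, 144.6], [-47.1, -62.4, 144.6]]
```

>>> send_rows:
  commands: "0 0 0 .6 0;0 0 0 1 0;0 0 0 1 0;0 0 0 1 0;0 0 0 1 0;0 0 0 1 0;0 0 0 .8 0;0 0 0 .5 0;0 0 0 .3 0;0 0 0 .08 0;0 0 0 0 0;0 0 0 0 0"

```text
t: 33.0
tcp_pos: [0.6589, -0.1341, 0.155]
tool_rot: [0.031, 1.0, -0.0, 0.001]
force: [0.7, 0.7, 0.3]
finger_gap: 0.0
gripper_force: 0.0
```

>>> send_rows:
  commands: "0 .4 0 0 0;0 .4 0 0 0;0 .2 0 0 0;0 .2 0 0 0;0 .2 0 0 0;0 0 0 0 0"

```text
t: 33.5
tcp_pos: [0.6331, -0.1328, 0.1566]
tool_rot: [0.031, 0.999, -0.001, 0.005]
force: [5.1, 0.1, 3.7]
finger_gap: 0.002
gripper_force: 2.5
```

>>> send_rows:
  commands: "0 .2 0 0 0;0 .2 0 0 0;0 .2 0 0 0;0 .2 0 0 0;0 .2 0 0 0;0 .2 0 0 0"

```text
t: 34.0
tcp_pos: [0.6052, -0.1305, 0.1538]
tool_rot: [0.031, 1.0, 0.0, -0.001]
force: [1.7, -0.0, 1.1]
finger_gap: -0.002
gripper_force: 0.8
```

>>> send_rows:
  commands: "0 .2 0 0 0;0 .2 0 0 0;0 .2 0 0 0;0 .2 0 0 0;0 0 0 0 0;0 0 0 0 0"

```text
t: 34.5
tcp_pos: [0.5896, -0.1294, 0.1536]
tool_rot: [0.031, 1.0, 0.0, -0.001]
force: [-0.3, -0.4, 0.6]
finger_gap: -0.003
gripper_force: 0.0
```

```bash
python3 look.py pics/w15.png; python3 bar.py
```

```text
t 34.55 hd 176.43 [ 0.59   -0.1296  0.1537] [-0.1  0.3 -0.7] [-0.01  0.03  0.02] -0.004 eye [ 0.525 -0.125  0.288] q6 -1.91
[ 266  173  116   30 3365] [ 0.539  -0.1258  0.155 ] tool [[51.2, 0.6, -1.2], [56.2, -19.1, -1.2], [45.9, 21.0, -1.2]]
```

>>> send_rows:
  commands: "0 -.3 0 -.5 0;0 -.5 0 -1 0;0 -.5 0 -1 0;0 -.5 0 -1 0;0 0 0 -1 0;0 0 0 -1 0;0 0 0 0 0;0 0 0 0 0"

```text
t: 35.22
tcp_pos: [0.6269, -0.132, 0.265]
tool_rot: [0.031, 1.0, -0.0, 0.001]
force: [-0.7, -0.5, -0.5]
finger_gap: -0.0
gripper_force: 0.0
```

```bash
python3 look.py pics/w16.png; python3 bar.py; python3 -c "
from h import *
w=load('wrist'); c=w['pixels'][:480,120:520]
save(snap('top'),'pics/top16.png'); s=snap('scene'); save(s,'pics/scene16.png')
m=np.hstack([cv2.resize(c,(400,480)),cv2.resize(s['pixels'][215:305,290:365],(400,480),interpolation=cv2.INTER_CUBIC)])
cv2.imwrite('pics/m16.png',np.ascontiguousarray(m[:,:,::-1]))"
```

```text
t 35.2667 hd 176.44 [ 0.6259 -0.1317  0.2635] [-0.4  0.2 -0.2] [ 0.02 -0.04 -0.02] -0.001 eye [ 0.561 -0.128  0.399] q6 -1.89
[294  82  60  17 974] [ 0.5313 -0.1255  0.155 ] tool [[94.8, 0.2, 108.5], [99.0, -17.1, 108.5], [89.7, 18.4, 108.5]]
[213 318  24  23 173] [ 0.6797 -0.2022  0.155 ] tool [[-58.1, -67.0, 108.5], [-52.7, -76.2, 108.5], [-70.4, -60.6, 108.5]]
```

View pics/m16.png

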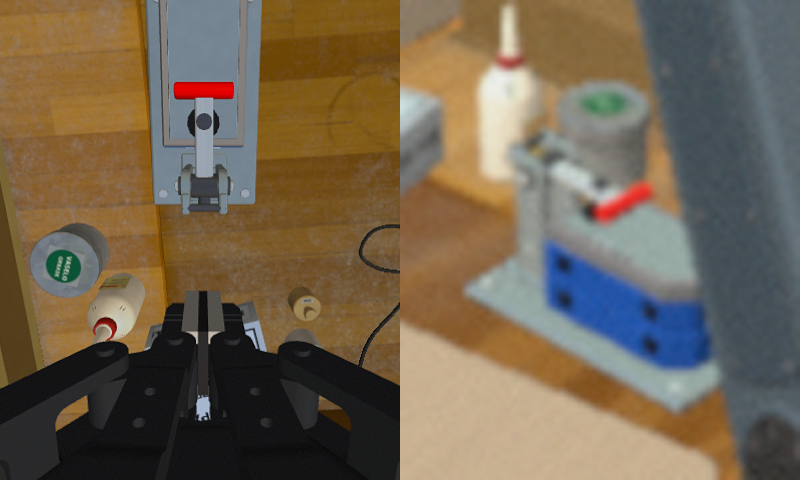

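The wrist view shows the arm level, with its bar at (203,90) in the crop. Cast onto z = 92 mm, that is 71 mm from the pivot, matching the 70 mm arm. The foot is on the black patch, and the scene crop shows the stack closed with no gaps. The gripper is clear, so I'm handing in.

```bash
python3 -c "
from station import sign_off
print(sign_off())"
```

```text
the job is handed in; nothing more can be done
None
```

The weighed tray is seated on the lower tray, the grey lid is seated on top, and the hold-down arm has snapped down level on the lid's patch; I handed the job in at about 35 s, and no verdict came back.

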